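Free the blue filter paddle and hang it on its peg

TASK

Unlock the dock: pull the keeper's black knob up against its spring, turn it anticlockwise (seen from above) and let the red arm drop into the yellow rest notch, so that it stays parked there when you let go. Then lift the blue filter paddle out of the dock and hang it by its eye on the peg with the blue collar, hanging freely, with the keeper still parked. Leave the orange paddle on its peg and everything else on the bench where it is.

Things in the scene. Friction and masses are not known exactly. Their poses are not given: they have to be found in the camera images.
- dock: white base plate 120 (x) x 200 (y) mm, 12 mm thick, fixed to the bench; origin under its centre, z up. A slot of grey cheeks at its y = -45 mm holds the blue paddle upright: slot 9 mm wide in x, floor 12 mm and cheek tops 36 mm above the bench. The keeper's upright axis stands at its x = 0, y = +45 mm.
- keeper_lift (a joint): how far the spring keeper is pulled up, m: 0 down, 0.024 the upper stop. A spring pushes it down with 3 N at 0 and 6.5 N at the top. About 0.009 when the arm lies in the rest notch. To pass over the notch's cheeks the arm needs at least 0.015.
- keeper_turn (a joint): turn of the keeper about its upright axis, rad: 0 closed (the red arm reaches along the dock's -y over the blue paddle's shoulder, 2 mm above it, and stops it from being lifted), growing anticlockwise seen from above, stop at 1.4. The arm is in line with the rest notch at 1.22 (1.16 to 1.28 fits). A weak spring turns it back to 0 when it is free.
- keeper_knob (a point): centre of the keeper's black bar knob, the place to grip: bar 10 mm thick (x of this frame), 38 mm long (y), 30 mm high, its top 15 mm above this point. This point is 130 mm above the bench when down; it lies on the turning axis. The frame turns with the knob. The red arm (8 x 8 mm, 72 mm long) leaves the axis along -y of this frame with its underside 54 mm below this point.
- rest_notch (a point): middle of the floor of the yellow rest notch, 85 mm above the bench, 45 mm from the keeper's axis; notch 14 mm wide, cheeks 5 mm high on both sides.
- blue_paddle_grip (a point): grip point on the blue paddle's top tab, on its mid-plane, 14 mm below its top edge; plate 6 mm thick, tab 30 mm wide and 34 mm high. Its x is square to the plate, y across its width, z up. It can be pinched from above across the thickness or the width; 138 mm above the bench while in the dock.
- blue_paddle_eye (a point): centre of the blue paddle's eye, a round 18 mm through hole along x, 42 mm below the grip point and 84 mm above the paddle's lower edge. Its x is square to the plate, y across its width, z up.
- blue_paddle: blue filter paddle, a flat upright plate 140 mm high, 6 mm thick, about 0.12 kg, with a round filter in its lower part; lower part 56 mm wide and 62 mm high, stem above it 30 mm wide. Origin at the middle of its lower edge. Its x is square to the plate, y across its width, z up.
- blue_peg: the peg to use, a steel rod 8 mm thick with a blue collar at its root, on an aluminium post. Origin on its axis at the root; it runs 60 mm along this frame's -x, which rises 0.15 rad above level. The collar is 20 mm across and reaches 5 mm along the peg. The root is 140 mm above the bench; the post behind it is 30 mm wide and its top is 152 mm above the bench, nothing stands above it. A 110 x 85 mm foot, 12 mm high, lies below.
- blue_peg_tip (a point): rounded tip of the blue-collared peg, on its axis; frame as blue_peg.
- orange_peg: the other peg, alike but with an orange collar, on its own post; the orange paddle hangs there. Frame as for blue_peg.
- orange_paddle: orange filter paddle, same shape as the blue one, hanging by its eye on the orange-collared peg, its top edge about 197 mm above the bench. Origin at the middle of its lower edge. Leave it hanging.
- petri_dish: shallow round clear dish, 90 mm across, 16 mm high, loose on the bench; origin under its centre. Leave it alone.
- eyepiece: black turned eyepiece, 42 mm across, 58 mm high, standing loose on the bench; origin under its centre. Leave it alone.
- sample_jar: amber jar with white cap, 52 mm across, 75 mm high, loose; origin under its centre. Leave it alone.
- dust_cap: flat black rubber cap, 54 mm across, 14 mm high, loose; origin under its centre. Leave it alone.
- tweezers: steel tweezers lying on the bench, 116 mm long, 6 mm high, loose; origin at their middle on the bench, x along them. Leave them alone.
- slide_box: closed blue slide box, 75 x 100 mm, 32 mm high, loose; origin under its centre. Leave it alone.
Things that resemble listed ones, but are neither listed nor needed, are in the scene too. Several things have the shape of the blue_paddle; the one meant has the colours described above.

How it is judged:
On the way, in this order (a step that is already met when the one before it is completed fails the run):
1. the keeper is pulled up, turned and let go parked in the rest notch, with the blue paddle still in the dock (value of joint keeper_turn above 1.08 rad and value of joint keeper_lift between 0.006 and 0.0125 m and contact force between the fingers and keeper_turn below 0.1 N and z of blue_paddle_eye in the frame of dock below 0.102 m), for 0.2 s.
2. the blue paddle is out of the dock (z of blue_paddle_eye in the frame of dock above 0.125 m), for 0.1 s.
3. the blue paddle hangs by its eye on the blue-collared peg, let go (x of blue_paddle_eye in the frame of blue_peg between -0.058 and -0.005 m and y of blue_paddle_eye in the frame of blue_peg between -0.0075 and 0.0075 m and z of blue_paddle_eye in the frame of blue_peg between -0.0095 and 0.004 m and angle between blue_paddle_eye's own z axis and vertical below 0.3 rad and contact force between blue_paddle and blue_peg above 0.3 N and contact force between the fingers and blue_paddle below 0.1 N), for 0.2 s.
At the end, for the whole second after the job is handed in: Blue paddle at rest, released, hanging on the blue-collared peg through its eye: eye centre 5 to 58 mm from the root, within 7.5 mm sideways, under 0.3 rad tilt. Keeper parked (over 1.08 rad, raised 6 to 12.5 mm). Orange paddle moved under 25 mm, other loose things under 30 mm (all of step 3 and value of joint keeper_turn above 1.08 rad and value of joint keeper_lift between 0.006 and 0.0125 m and linear speed of blue_paddle below 0.03 m/s and angular speed of blue_paddle below 0.6 rad/s and distance of orange_paddle from where it was at the start of the episode below 0.025 m and distance of each of petri_dish, eyepiece, sample_jar, dust_cap, tweezers, slide_box from where it was at the start of the episode below 0.03 m); the robot touches nothing.
It fails at once if the orange paddle is knocked by more than 40 mm (distance of orange_paddle from where it was at the start of the episode above 0.04 m).
It fails at once if another thing on the bench is shoved or knocked over (moved more than 50 mm) (distance of any of petri_dish, eyepiece, sample_jar, dust_cap, tweezers, slide_box from where it was at the start of the episode above 0.05 m).
It also fails if it takes over 58 s, if anything falls off the work surface, if the arm or the gripper's body presses on something with over 40 N, if the wrist force passes 120 N, or if a joint passes its speed limit or range.

ROBOT

A 6-joint arm with a two-finger parallel gripper is mounted at the origin on the work surface. World frame = base frame: x ahead of the robot, y to its left, z up, the work surface at z = 0. Lengths are in m, angles in rad, forces in N, time in s.
With the tool pointing down it reaches from about 0.275 to 0.85 m from the base axis. Payload 19 kg.
Tool frame: the origin (TCP) lies midway between the tips of the shut fingers; the grasp point (between the pads) lies 19 mm behind it (bot.tcp_to_grasp is the distance from the TCP to the grasp point, in m); y points along the fingers, x is the direction in which the jaws open and shut, and the axes are right-handed (so a half turn about y gives the same grasp; the last joint's range is limited). The gripper opens to 85 mm and grips with 20 to 120 N. Pads are 22 mm wide; open, the fingers measure 114 mm over their backs; the gripper's body (76 mm by 85 mm) begins 54 mm behind the grasp point. The pads swing forward as they close: fully open they stand 13 mm farther back than shut.
Start: joints at [-0.134, 0.15, 1.437, -0, 1.554, -0.134], TCP at [0.575, -0, 0.231] pointing down, gripper open.
Joint ranges: [-2.8, 2.8], [-0.68, 2.1], [0.12, 2.68], [-1.39, 4.53], [0.16, 2.79], [-2.81, 2.81]. Speed limits (rad/s): [1.89, 1.89, 2.22, 3.01, 3.01, 3.01].

INTERFACE

Orientations are given as a unit quaternion [x, y, z, w].
In Python, from rig import bot, camera, close_job gives the robot as it stands.
- The arm moves only by the tool apply_moves, never from a script. Its arguments are lists of equal length, an entry for each row: "angular": the turn, a rotation vector about the tool's x, y, z in rad, a list of three; "delta_pos": the shift along the tool's x, y, z in m, a list of three; "hand": the opening, from -1 (shut) to 1 (fully open). A call has exactly 10 rows; each row is the pose to reach, as a shift and turn from the pose commanded when the call began, along the tool's axes at that moment; what a row does not reach only later rows make up. A row lasts 1/8 s, in which the tool goes at most 62.5 mm and 10.7 degrees, less where a joint would pass 70% of its speed; a pose out of reach is approached as far as the arm can. A call with a gripper value outside its range is refused whole. The fingers move at their own pace and stop on an object; "force" is the grip in N (left out, the last holds). Time passes only in rows, so rows that repeat a pose let the fingers close, or fill a call up. It gives the time, the measured TCP pose, the force and the opening at its end, in the units of the state.
- bot.get_obs(): the state, without advancing time (a new reading comes with each control period).
- camera(name): name is "scene" or "side" or "wrist"; returns a dict with "pixels" (480x640x3 uint8, blue, green, red), "fx", "fy", "cx", "cy" (pixels), "k1" (the pictures are not rectified: a ray, as slopes to the right and down, at radius r is drawn at 1 + k1 r^2 times it, then the intrinsics apply), "xyz" and "orientation" of the camera in the world. Camera axes: x right, y up, looking along -z (the intrinsics and any distortion apply to the point x, -y, -z); pixel columns grow to the right and rows downward; lengths in m; the calibration is good to about 2 mm. A picture is of the moment at which its call begins. There is no depth.
- close_job(): hands the job in, once; it reports no verdict.
The state is a dict: "t": time; "joint_pos": joint angles; "joint_vel": joint speeds; "tau": joint torques, N m; "tcp_pos": TCP position; "eef_rot": TCP orientation; "wrist_force": force on the tool from outside, world axes, zero at the start; "wrist_torque": the same for the moment, N m; "grip_width": finger opening in m.
Only numpy, scipy, OpenCV 4.12 (cv2) and the standard library are available. Lean on these libraries where they do the work, as an engineer would, in place of code of your own. Each camera call takes 0.05 s, during which the arm holds its last target.

## Working session

There is one attempt and no reset: what is moved stays moved. The work goes in short steps, Python scripts to look and compute and a tool call to move; the robot and the scene stay as the last step left them, time stands still between calls to the robot, and variables do not carry over. Pictures are saved under pics/ and viewed, and the job is handed in when it is done.

Besides the shell and the picture viewer there is one more tool, called by a JSON object that holds its "name" and its "arguments". apply_moves: Moves the arm, as the interface text tells. Its arguments: {"type":"object","properties":{"angular":{"type":"array"},"delta_pos":{"type":"array"},"hand":{"type":"array"},"force":{"type":"number"}},"required":["angular","delta_pos","hand"]}

```bash
ls; mkdir -p pics
python3 - <<'E'
from rig import bot,camera
import cv2,json
print(bot.get_obs(), bot.tcp_to_grasp)
for n in ["scene","side","wrist"]:
    c=camera(n); cv2.imwrite(f"pics/{n}0.png",c["pixels"]); c.pop("pixels"); print(n,c)
E
```

```text
pics
{'t': 0.0, 'joint_pos': array([-1.34012177e-01,  1.50979349e-01,  1.43800808e+00,  1.10574540e-05,
        1.55382105e+00, -1.34008718e-01]), 'joint_vel': array([ 6.13974235e-05,  5.78867752e-04,  1.38076937e-04,  9.44325656e-04,
       -1.66222025e-04,  9.95854814e-04]), 'tau': array([ 9.08163997e-05, -7.13061190e+01, -5.70858908e+01, -1.86872212e-04,
        9.14935896e-03,  2.21375326e-04]), 'tcp_pos': array([5.74754445e-01, 9.90220390e-06, 2.30690683e-01]), 'eef_rot': array([-7.07045343e-01,  4.26775202e-04,  4.24191808e-04,  7.07167958e-01]), 'wrist_force': array([-0.10165834, -0.03092262, -0.04453053]), 'wrist_torque': array([ 0.00515774,  0.02436182, -0.00125013]), 'grip_width': 0.0854737008776582} 0.0187
scene {'fx': 436.8006146581209, 'fy': 436.8006146581209, 'cx': 324.95270510324633, 'cy': 243.53595078859414, 'k1': -0.08940853178536207, 'xyz': array([1.25871155, 0.39936087, 0.6890591 ]), 'orientation': array([0.2305113 , 0.40955882, 0.76089446, 0.44739885])}
side {'fx': 558.3228780041749, 'fy': 558.3228780041749, 'cx': 321.3649911819062, 'cy': 243.42404246457417, 'k1': -0.05099384218049913, 'xyz': array([0.5047445 , 0.5796848 , 0.89357695]), 'orientation': array([-0.01057512,  0.32322278,  0.94592358, -0.025373  ])}
wrist {'fx': 365.3975074321112, 'fy': 365.3975074321112, 'cx': 323.330531170229, 'cy': 245.374593946999, 'k1': -0.0701416753104123, 'xyz': array([0.57540184, 0.07907081, 0.3728109 ]), 'orientation': array([-1.55489400e-01,  4.37154574e-04,  2.49956517e-04,  9.87837432e-01])}
```

View pics/scene0.png

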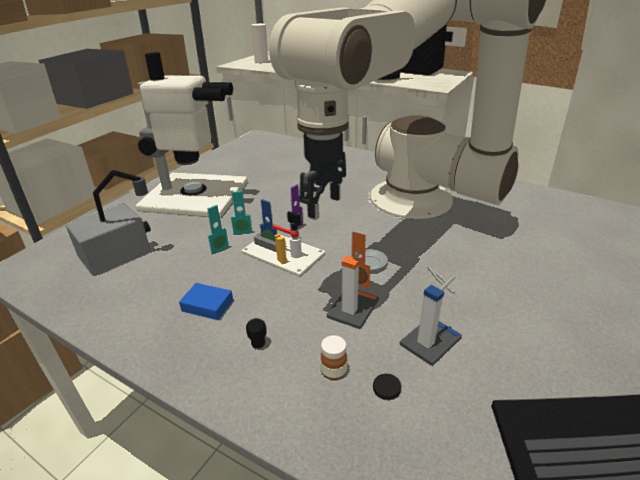

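View pics/side0.png

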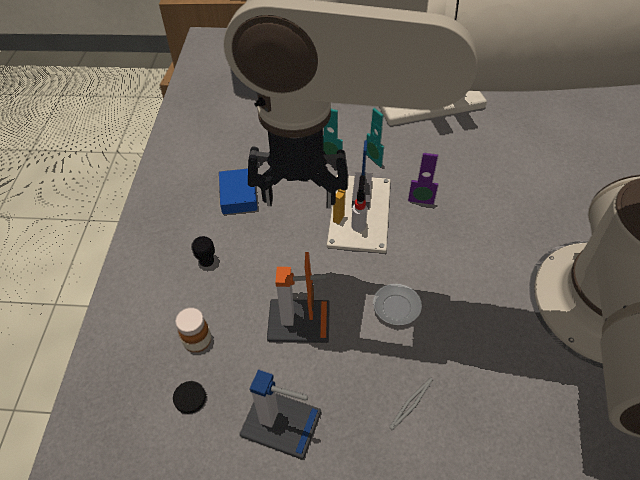

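View pics/wrist0.png

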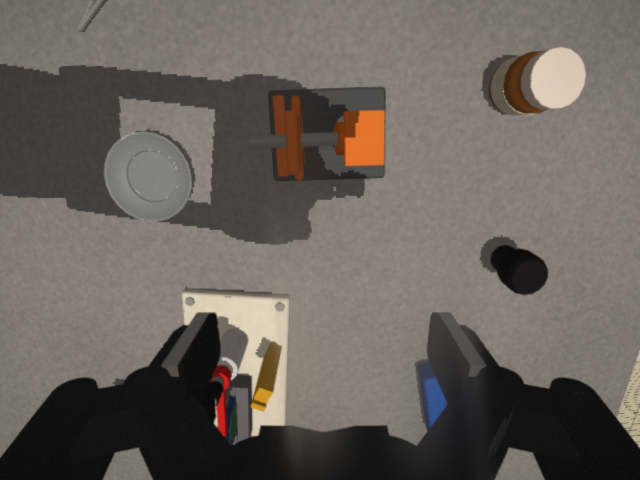

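```bash
cat > h.py <<'E'
import numpy as np,cv2
from scipy.spatial.transform import Rotation as R
from scipy.optimize import least_squares
S={'scene':dict(f=436.8006146581209,cx=324.95270510324633,cy=243.53595078859414,k1=-0.08940853178536207,p=[1.25871155,0.39936087,0.6890591],q=[0.2305113,0.40955882,0.76089446,0.44739885]),
'side':dict(f=558.3228780041749,cx=321.3649911819062,cy=243.42404246457417,k1=-0.05099384218049913,p=[0.5047445,0.5796848,0.89357695],q=[-0.01057512,0.32322278,0.94592358,-0.025373]),
'wrist0':dict(f=365.3975074321112,cx=323.330531170229,cy=245.374593946999,k1=-0.0701416753104123,p=[0.57540184,0.07907081,0.3728109],q=[-1.55489400e-01,4.37154574e-04,2.49956517e-04,9.87837432e-01])}
def reg(name,c): S[name]=dict(f=c['fx'],cx=c['cx'],cy=c['cy'],k1=c['k1'],p=c['xyz'],q=c['orientation'])
def proj(n,X):
    c=S[n]; X=np.atleast_2d(X); v=(X-np.array(c['p']))@R.from_quat(c['q']).as_matrix()
    a=v[:,0]/-v[:,2]; b=-v[:,1]/-v[:,2]; s=1+c['k1']*(a*a+b*b)
    return np.c_[c['cx']+c['f']*a*s,c['cy']+c['f']*b*s]
def ray(n,uv):
    c=S[n]; d=np.array([(uv[0]-c['cx'])/c['f'],(uv[1]-c['cy'])/c['f']]); m=d.copy()
    for _ in range(30): m=d/(1+c['k1']*(m@m))
    return np.array(c['p']),R.from_quat(c['q']).apply([m[0],-m[1],-1])
def onz(n,uv,z):
    p,d=ray(n,uv); return p+d*(z-p[2])/d[2]
def tri(obs):
    f=lambda X:np.concatenate([(proj(n,X)[0]-uv) for n,uv in obs])
    r=least_squares(f,[.5,0,.1]); return r.x,np.abs(r.fun).max()
def crop(img,x0,y0,x1,y1,s,out): cv2.imwrite(out,cv2.resize(img[y0:y1,x0:x1],None,fx=s,fy=s,interpolation=cv2.INTER_CUBIC))
E
python3 - <<'E'
from h import *
i={n:cv2.imread(f"pics/{n}0.png") for n in ["scene","side","wrist"]}
crop(i['scene'],230,180,340,280,6,'pics/c_scene_dock.png')
crop(i['side'],310,110,450,260,5,'pics/c_side_dock.png')
crop(i['scene'],390,260,480,370,5,'pics/c_scene_peg.png')
crop(i['side'],230,360,340,465,5,'pics/c_side_peg.png')
a=[cv2.imread(f'pics/c_{n}.png') for n in('scene_peg','side_peg')]
h=max(x.shape[0] for x in a); a=[cv2.copyMakeBorder(x,0,h-x.shape[0],0,0,0) for x in a]
m=np.hstack(a); print(m.shape); cv2.imwrite('pics/c_peg.png',cv2.resize(m,None,fx=.8,fy=.8))
crop(i['wrist'],170,280,310,450,3.5,'pics/c_wrist_dock.png')
E
```

```text
(550, 1000, 3)
```

View pics/c_scene_dock.png

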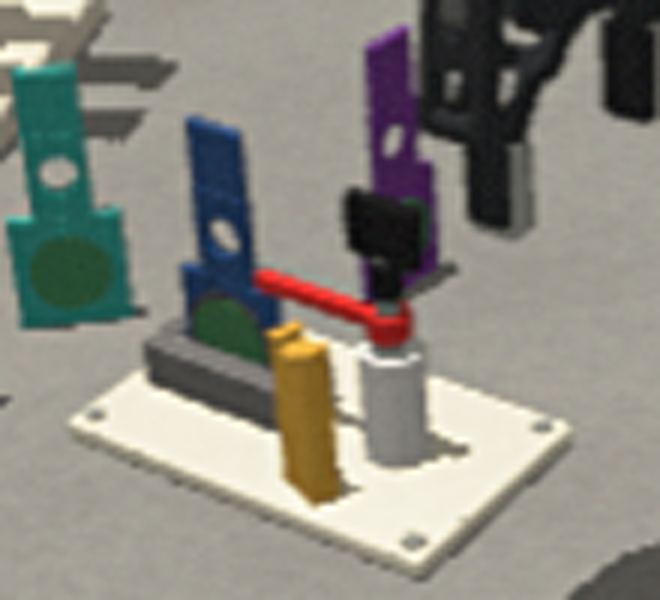

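View pics/c_side_dock.png

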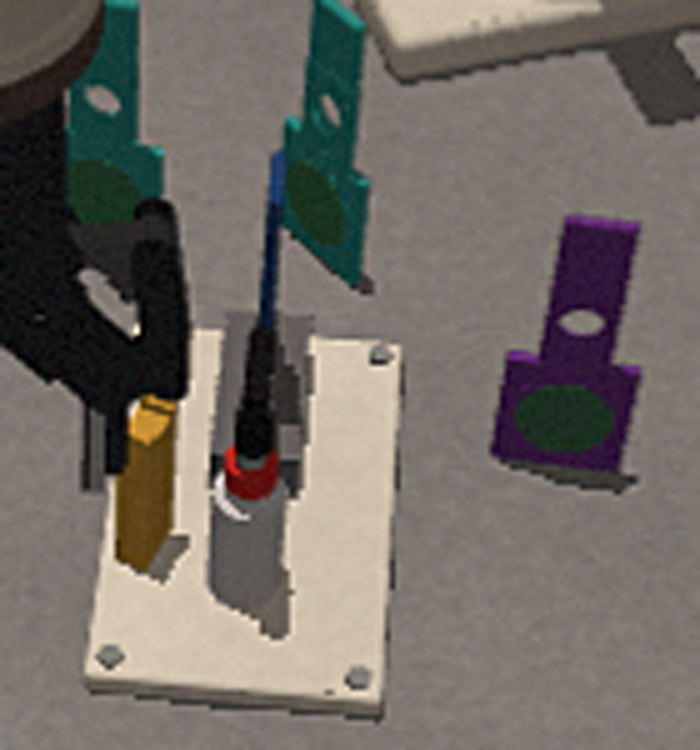

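View pics/c_peg.png

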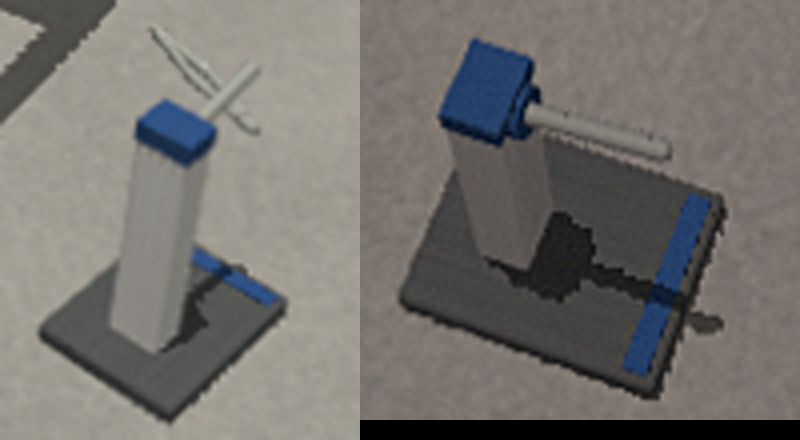

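View pics/c_wrist_dock.png

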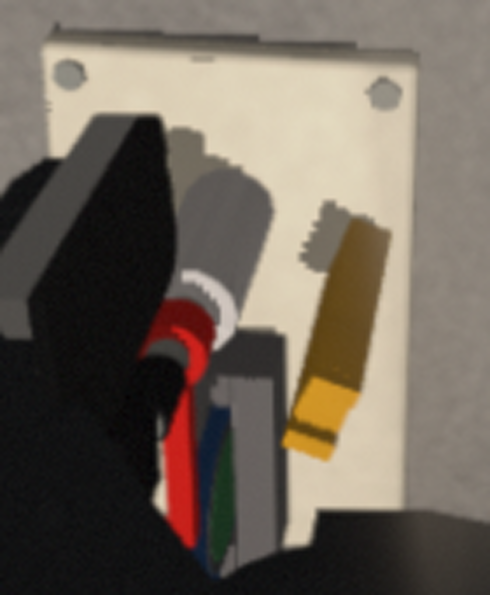

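Run:
```python
from h import *
obs=[('scene',(300,274.3),(60,100)),('scene',(325,251.8),(-60,100)),('scene',(242,250.6),(60,-100)),
('side',(327.6,246),(60,100)),('side',(386.4,250.4),(-60,100)),('side',(390.4,178.8),(-60,-100)),('wrist0',(182.9,292.8),(-60,100)),('wrist0',(289,296.8),(60,100))]
def P(p,l):
    c,s=np.cos(p[2]),np.sin(p[2]); x,y=l[0]/1e3,l[1]/1e3
    return [p[0]+c*x-s*y,p[1]+s*x+c*y,(l[2]/1e3 if len(l)>2 else .012)]
f=lambda p:np.concatenate([proj(n,P(p,l))[0]-uv for n,uv,l in obs])
r=least_squares(f,[.5,-.1,0]); print(r.x,r.fun.reshape(-1,2).round(1).tolist())
for l in [(0,45,130),(0,-45,138),(0,45,145)]: 
    X=P(r.x,l); print(l,np.round(X,4),[ (n,proj(n,X)[0].round(1).tolist()) for n in S])
print('tip',tri([('scene',(453.8,277)),('side',(306.2,397.5))]))
print('root',tri([('scene',(443,289)),('side',(272.5,388.7))]))
print([onz(n,uv,.012)[:2] for n,uv in [('scene',(432.2,363)),('scene',(461,335.5)),('side',(320,411)),('side',(304,457)),('side',(241,434.5)),('scene',(401,343))]])
```

```text
[ 0.47212026 -0.19325046 -0.05819585] [[-0.9, -0.7], [-0.1, -1.4], [-2.1, -0.7], [-2.6, -0.7], [-1.1, 0.2], [-1.2, -0.4], [-3.0, -1.9], [0.1, 0.5]]
(0, 45, 130) [ 0.4747 -0.1483  0.13  ] [('scene', [293.0, 217.1]), ('side', [360.0, 186.8]), ('wrist0', [204.2, 413.4])]
(0, -45, 138) [ 0.4695 -0.2382  0.138 ] [('scene', [265.1, 205.4]), ('side', [363.5, 150.8]), ('wrist0', [208.1, 495.5])]
(0, 45, 145) [ 0.4747 -0.1483  0.145 ] [('scene', [292.7, 212.0]), ('side', [360.5, 181.2]), ('wrist0', [198.7, 426.9])]
tip (array([0.54538217, 0.27803287, 0.1488213 ]), np.float64(1.0176426845931132))
root (array([0.59349481, 0.26929148, 0.15077705]), np.float64(1.5365527327910513))
[array([0.65706538, 0.2902314 ]), array([0.55616801, 0.3204899 ]), array([0.52864935, 0.24285122]), array([0.54925492, 0.31795115]), array([0.65175876, 0.28844835]), array([0.63607168, 0.21566368])]
```

Candidates for the blue paddle: blue in the dock (scene 265,213), purple (296,205), teal (217,228) and (240,212). The close crop confirms the blue one sits in the grey slot. Blue-collared peg is at scene (432,310); the orange one is at (352,285). Next I move above the knob and look again.

{"name": "apply_moves", "arguments": {"angular": [[0,0,0],[0,0.03,0],[0,0.058,0],[0,0.058,0],[0,0.058,0],[0,0.058,0],[0,0.058,0],[0,0.058,0],[0,0.058,0],[0,0.058,0]], "delta_pos": [[-0.01,-0.002,-0.015],[-0.04,-0.006,-0.06],[-0.07,-0.01,-0.1],[-0.09,-0.01,-0.133],[-0.1,-0.01,-0.148],[-0.1,-0.01,-0.148],[-0.1,-0.01,-0.148],[-0.1,-0.01,-0.148],[-0.1,-0.01,-0.148],[-0.1,-0.01,-0.148]], "hand": [1,1,1,1,1,1,1,1,1,1]}}

```text
t: 1.4
tcp_pos: [0.4751, -0.1477, 0.2412]
eef_rot: [-0.707, 0.02, -0.02, 0.707]
wrist_force: [-0.8, 0.1, -0.1]
grip_width: 0.0855
```

```bash
cat > snap.py <<'E'
import sys,cv2,pickle
from rig import bot,camera
tag=sys.argv[1]
o=bot.get_obs(); print(round(o['t'],2),o['tcp_pos'].round(4),o['eef_rot'].round(4),o['wrist_force'].round(1),round(o['grip_width'],4))
for n in sys.argv[2:]:
    c=camera(n); cv2.imwrite(f"pics/{n}{tag}.png",c.pop("pixels")); pickle.dump(c,open(f"pics/{n}{tag}.pkl","wb"))
E
python3 snap.py 1 wrist side scene
```

```text
1.4 [ 0.4751 -0.1477  0.2412] [-0.7068  0.0204 -0.0202  0.7069] [-0.8  0.1 -0.1] 0.0855
```

View pics/wrist1.png

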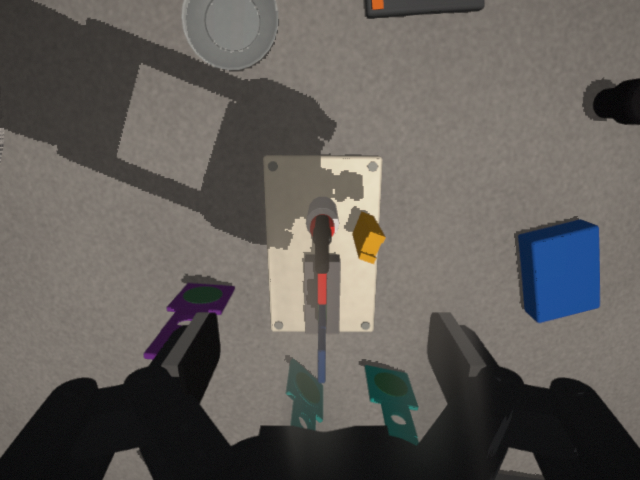

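View pics/side1.png

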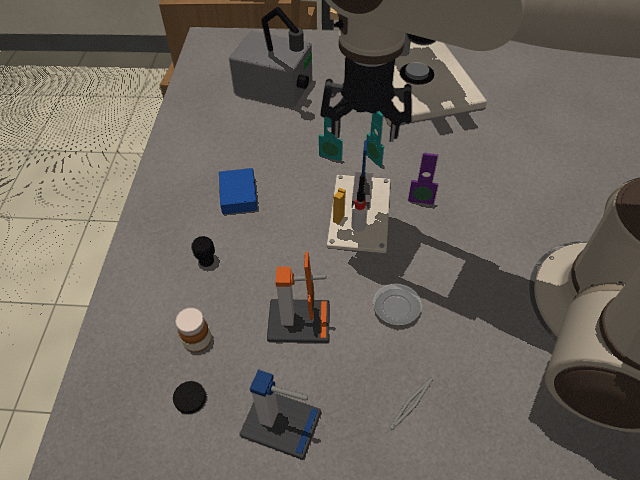

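Run:
```python
from h import *
i=cv2.imread('pics/wrist1.png'); crop(i,255,145,395,390,2.4,'pics/c_w1.png')
crop(i,290,180,350,270,6,'pics/c_w1k.png')
```

```text
(no output)
```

View pics/c_w1.png

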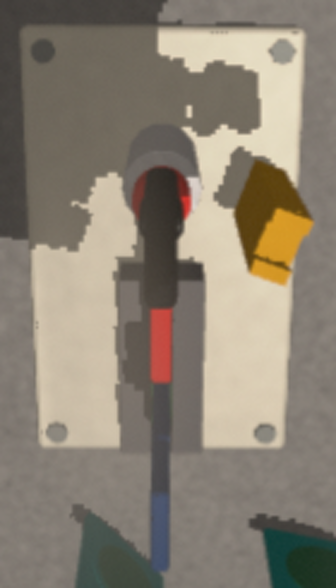

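View pics/c_w1k.png

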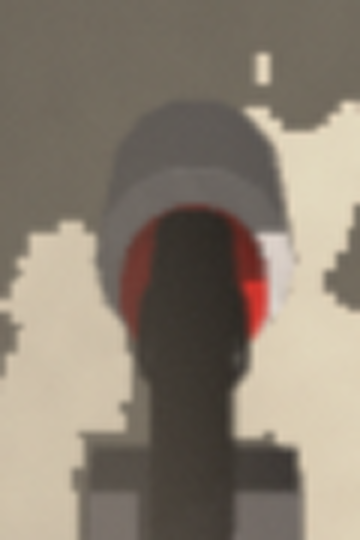

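Run:
```python
from h import *
import pickle
reg('wrist1',pickle.load(open('pics/wrist1.pkl','rb')))
print(S['wrist1'])
def P(p,l):
    c,s=np.cos(p[2]),np.sin(p[2]); x,y=l[0]/1e3,l[1]/1e3
    return [p[0]+c*x-s*y,p[1]+s*x+c*y,(l[2]/1e3 if len(l)>2 else .012)]
W=[('wrist1',(263.8,156.3),(-60,100)),('wrist1',(380.8,156.7),(60,100)),('wrist1',(373.3,331.3),(60,-100)),('wrist1',(271.7,331.3),(-60,-100))]
O=[('scene',(300,274.3),(60,100)),('scene',(325,251.8),(-60,100)),('scene',(242,250.6),(60,-100)),
('side',(327.6,246),(60,100)),('side',(386.4,250.4),(-60,100)),('side',(390.4,178.8),(-60,-100))]
for obs in (W,O,W+O):
    f=lambda p:np.concatenate([proj(n,P(p,l))[0]-uv for n,uv,l in obs])
    r=least_squares(f,[.5,-.1,0]); print(r.x.round(4),r.fun.reshape(-1,2).round(1).tolist())
    for l in [(0,45,145),(5,64,145),(-5,26,145),(0,-45,152),(0,-27,76)]:
        X=P(r.x,l); print(l,np.round(X,4),proj('wrist1',X)[0].round(1),proj('scene',X)[0].round(1),proj('side',X)[0].round(1))
```

```text
{'f': 365.3975074321112, 'cx': 323.330531170229, 'cy': 245.374593946999, 'k1': -0.0701416753104123, 'p': array([ 0.4801443 , -0.06877286,  0.38324981]), 'q': array([-0.15544964,  0.00449801, -0.02816863,  0.98743187])}
[ 0.4719 -0.1947 -0.0574] [[-1.7, -0.5], [1.8, -0.9], [0.7, 1.1], [-0.8, 1.1]]
(0, 45, 145) [ 0.4745 -0.1498  0.145 ] [321.9 251.3] [292.2 211.8] [360.6 180.6]
(5, 64, 145) [ 0.4806 -0.1311  0.145 ] [329.3 224.6] [297.2 214.6] [357.2 187.8]
(-5, 26, 145) [ 0.4684 -0.1685  0.145 ] [314.8 276.8] [287.4 209. ] [364.  173.6]
(0, -45, 152) [ 0.4693 -0.2397  0.152 ] [321.9 367.5] [264.2 200.6] [364. 145.]
(0, -27, 76) [ 0.4703 -0.2217  0.076 ] [322.2 300.6] [272.  227.3] [361.3 179. ]
[ 0.4698 -0.1918 -0.0552] [[0.2, -1.1], [0.8, -1.7], [-1.2, -0.9], [-1.3, 0.1], [0.3, 0.8], [-0.3, 0.0]]
(0, 45, 145) [ 0.4723 -0.1468  0.145 ] [318.5 247.4] [293.7 211.7] [361.8 181.8]
(5, 64, 145) [ 0.4783 -0.1281  0.145 ] [325.7 220.5] [298.7 214.5] [358.4 189. ]
(-5, 26, 145) [ 0.4663 -0.1655  0.145 ] [311.5 273.1] [288.8 208.9] [365.1 174.7]
(0, -45, 152) [ 0.4673 -0.2367  0.152 ] [319.1 364.4] [265.6 200.5] [365.  146.1]
(0, -27, 76) [ 0.4683 -0.2187  0.076 ] [319.9 297.9] [273.4 227.2] [362.3 180.1]
[ 0.4714 -0.1941 -0.0561] [[-2.5, -1.0], [1.2, -1.5], [0.4, 0.6], [-1.2, 0.7], [-0.9, -1.0], [-0.2, -1.6], [-2.2, -0.9], [-2.1, -0.9], [-0.6, -0.1], [-0.9, -0.8]]
(0, 45, 145) [ 0.4739 -0.1492  0.145 ] [321.  250.5] [292.6 211.8] [360.9 180.9]
(5, 64, 145) [ 0.48   -0.1305  0.145 ] [328.3 223.7] [297.5 214.6] [357.5 188.1]
(-5, 26, 145) [ 0.4678 -0.1679  0.145 ] [314.  276.1] [287.7 209. ] [364.3 173.8]
(0, -45, 152) [ 0.4688 -0.239   0.152 ] [321.3 366.9] [264.5 200.5] [364.2 145.2]
(0, -27, 76) [ 0.4699 -0.2211  0.076 ] [321.7 300.1] [272.3 227.3] [361.5 179.2]
```

{"name": "apply_moves", "arguments": {"angular": [[0,0,0],[0,0,0],[0,0,0],[0,0,0],[0,0,0],[0,0,0],[0,0,0],[0,0,0],[0,0,0],[0,0,0]], "delta_pos": [[0,0.03,-0.001],[0,0.07,-0.001],[0,0.105,-0.001],[0,0.128,-0.001],[0,0.128,-0.001],[0,0.128,-0.001],[0,0.128,-0.001],[0,0.128,-0.001],[0,0.128,-0.001],[0,0.128,-0.001]], "hand": [0.2,0,0,0,-0.3,-1,-1,-1,-1,-1], "force": 50}}

```text
t: 2.8
tcp_pos: [0.4743, -0.1492, 0.1145]
eef_rot: [0.707, -0.021, 0.02, -0.707]
wrist_force: [-11.3, 0.3, 5.4]
grip_width: 0.0088
```

```bash
python3 snap.py 2 side scene wrist
python3 - <<'E'
from h import *
a=cv2.imread('pics/scene2.png');b=cv2.imread('pics/side2.png')
m=np.hstack([cv2.resize(a[170:290,230:340],None,fx=3.6,fy=3.6,interpolation=2),cv2.resize(b[90:210,310:420],None,fx=3.6,fy=3.6,interpolation=2)]);cv2.imwrite('pics/m2.png',m)
E
```

```text
2.8 [ 0.4743 -0.1492  0.1145] [ 0.707  -0.0208  0.0202 -0.7066] [-11.3   0.3   5.4] 0.0088
```

View pics/m2.png

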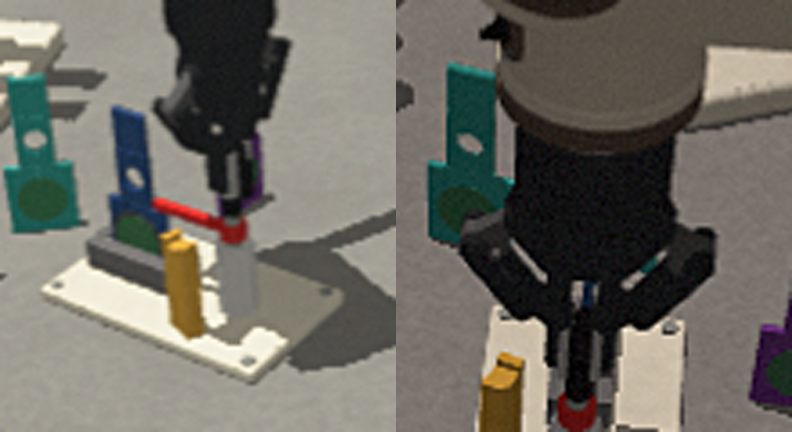

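{"name": "apply_moves", "arguments": {"angular": [[0,0,0],[0,0,0],[0,-0.15,0],[0,-0.32,0],[0,-0.5,0],[0,-0.68,0],[0,-0.86,0],[0,-1.04,0],[0,-1.16,0],[0,-1.22,0]], "delta_pos": [[-0.001,-0.01,0],[-0.001,-0.021,0],[-0.001,-0.021,0],[-0.001,-0.021,0],[-0.001,-0.021,0],[-0.001,-0.021,0],[-0.001,-0.021,0],[-0.001,-0.021,0],[-0.001,-0.021,0],[-0.001,-0.021,0]], "hand": [-1,-1,-1,-1,-1,-1,-1,-1,-1,-1]}}

```text
t: 4.2
tcp_pos: [0.473, -0.1494, 0.1347]
eef_rot: [-0.59, -0.388, 0.39, 0.591]
wrist_force: [-9.1, -6.9, -6.0]
grip_width: 0.0089
```

```bash
python3 snap.py 3 side scene wrist
python3 - <<'E'
from h import *
a=cv2.imread('pics/scene3.png');b=cv2.imread('pics/side3.png')
m=np.hstack([cv2.resize(a[170:290,230:340],None,fx=3.6,fy=3.6,interpolation=2),cv2.resize(b[120:240,310:420],None,fx=3.6,fy=3.6,interpolation=2)]);cv2.imwrite('pics/m3.png',m)
E
```

```text
4.2 [ 0.473  -0.1494  0.1347] [-0.5904 -0.3881  0.3897  0.5907] [-9.1 -6.9 -6. ] 0.0089
```

View pics/m3.png

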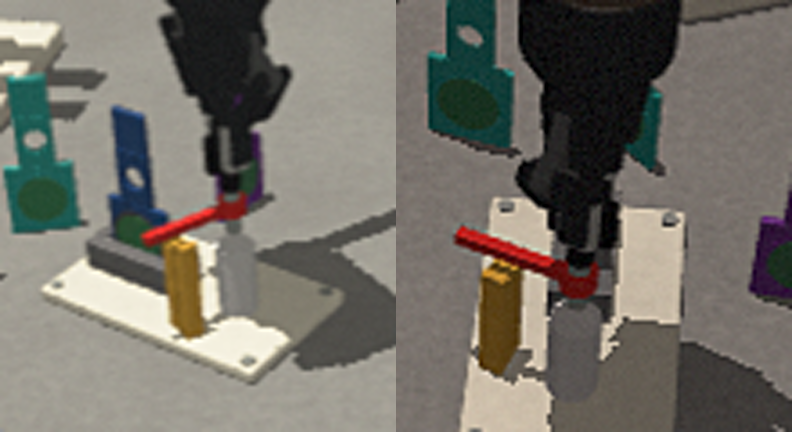

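View pics/wrist3.png

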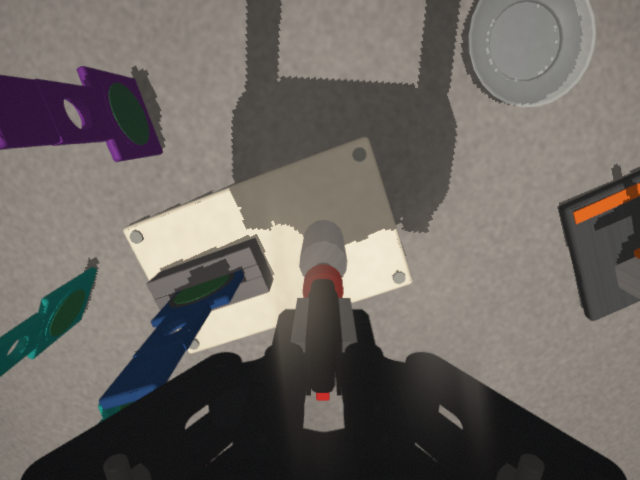

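{"name": "apply_moves", "arguments": {"angular": [[0,0,0],[0,0,0],[0,0,0],[0,0,0],[0,0,0],[0,0,0],[0,0,0],[0,0,0],[0,0,0],[0,0,0]], "delta_pos": [[0,0,0],[0,0.002,0],[0,0.004,0],[0,0.006,0],[0,0.008,0],[0,0.0105,0],[0,0.0105,0],[0,0.0105,0],[0,0.0105,0],[0,0.0105,0]], "hand": [-1,-1,-1,-1,-1,-1,-1,-1,-1,-1]}}

```text
t: 5.6
tcp_pos: [0.4731, -0.1494, 0.1243]
eef_rot: [-0.591, -0.387, 0.389, 0.591]
wrist_force: [-9.5, -6.4, -6.0]
grip_width: 0.0091
```

```bash
python3 snap.py 4 side scene
python3 - <<'E'
from h import *
a=cv2.imread('pics/scene4.png');b=cv2.imread('pics/side4.png')
m=np.hstack([cv2.resize(a[200:270,260:320],None,fx=6.5,fy=6.5,interpolation=2),cv2.resize(b[160:230,310:370],None,fx=6.5,fy=6.5,interpolation=2)]);cv2.imwrite('pics/m4.png',m)
E
```

```text
5.6 [ 0.4731 -0.1494  0.1243] [-0.591  -0.3873  0.3888  0.5913] [-9.5 -6.4 -6. ] 0.0091
```

View pics/m4.png

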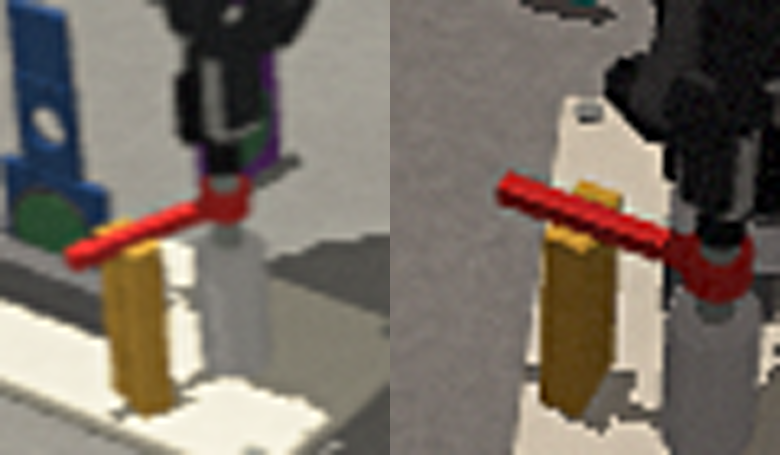

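{"name": "apply_moves", "arguments": {"angular": [[0,0,0],[0,0,0],[0,0,0],[0,0,0],[0,0,0],[0,0,0],[0,0,0],[0,0,0],[0,0,0],[0,0,0]], "delta_pos": [[0,0.001,0],[0,0.001,0],[0,0.001,0],[0,0.001,0],[0,0.001,0],[0,0.001,0],[0,0.001,0],[0,0.001,0],[0,0.001,0],[0,0.001,0]], "hand": [-1,-1,-0.8,-0.6,-0.4,-0.3,-0.3,-0.3,-0.3,-0.3]}}

```text
t: 6.95
tcp_pos: [0.4739, -0.149, 0.1228]
eef_rot: [-0.591, -0.388, 0.388, 0.591]
wrist_force: [-0.3, -0.9, 0.3]
grip_width: 0.0298
```

```bash
python3 snap.py 5 side scene
python3 - <<'E'
from h import *
a=cv2.imread('pics/scene5.png');b=cv2.imread('pics/side5.png')
m=np.hstack([cv2.resize(a[200:270,260:320],None,fx=6.5,fy=6.5,interpolation=2),cv2.resize(b[160:230,310:370],None,fx=6.5,fy=6.5,interpolation=2)]);cv2.imwrite('pics/m5.png',m)
E
```

```text
6.95 [ 0.4739 -0.149   0.1228] [-0.5911 -0.3881  0.3881  0.5911] [-0.3 -0.9  0.3] 0.0298
```

View pics/m5.png

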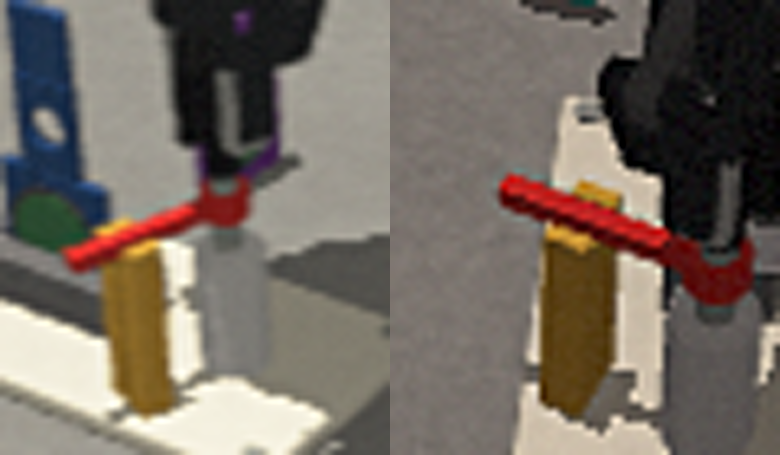

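{"name": "apply_moves", "arguments": {"angular": [[0,0,0],[0,0,0],[0,0.1,0],[0,0.28,0],[0,0.46,0],[0,0.64,0],[0,0.82,0],[0,1.0,0],[0,1.16,0],[0,1.22,0]], "delta_pos": [[0,-0.02,0],[0,-0.06,0],[0,-0.1,0],[-0.015,-0.1,-0.005],[-0.035,-0.1,-0.013],[-0.055,-0.1,-0.02],[-0.075,-0.1,-0.027],[-0.0855,-0.1,-0.0315],[-0.0855,-0.1,-0.0315],[-0.0855,-0.1,-0.0315]], "hand": [-0.3,-0.3,-0.3,0,0.3,0.3,0.3,0.3,0.3,0.3]}}

```text
t: 8.3
tcp_pos: [0.4688, -0.2401, 0.2227]
eef_rot: [-0.707, 0.022, -0.022, 0.707]
wrist_force: [-1.1, 0.1, 0.4]
grip_width: 0.0552
```

```bash
python3 snap.py 6 wrist side scene
python3 - <<'E'
from h import *
a=cv2.imread('pics/scene6.png');b=cv2.imread('pics/side6.png');c=cv2.imread('pics/wrist6.png')
m=np.hstack([cv2.resize(a[190:280,230:330],None,fx=3.9,fy=3.9,interpolation=2),cv2.resize(b[160:250,310:410],None,fx=3.9,fy=3.9,interpolation=2)]);cv2.imwrite('pics/m6.png',m)
E
```

```text
8.3 [ 0.4688 -0.2401  0.2227] [-0.7067  0.022  -0.0218  0.7068] [-1.1  0.1  0.4] 0.0552
```

View pics/m6.png

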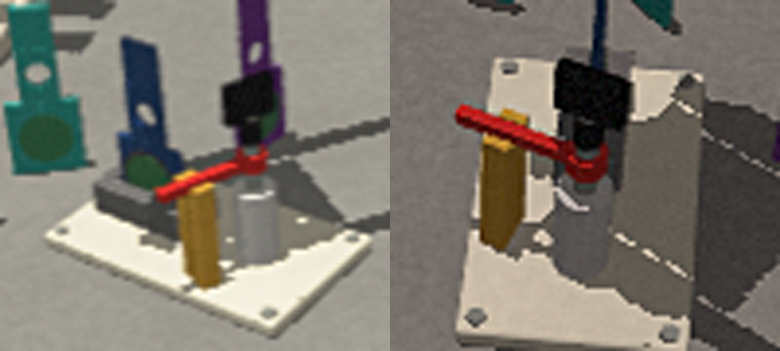

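View pics/wrist6.png

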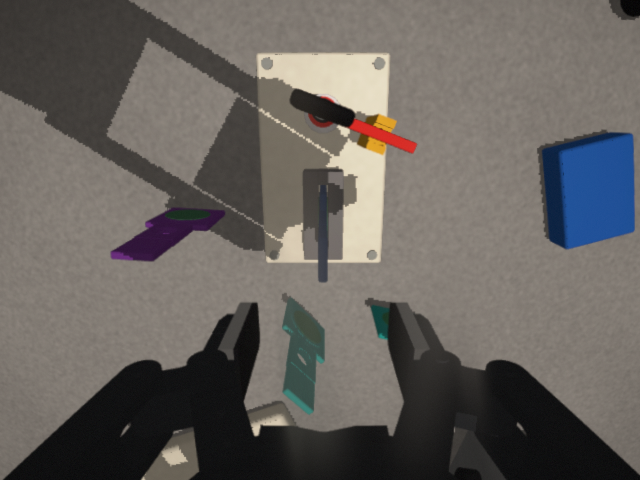

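{"name": "apply_moves", "arguments": {"angular": [[0,0,0],[0,0,0],[0,0,0],[0,0,0],[0,0,0],[0,0,0],[0,0,0],[0,0,0],[0,0,0],[0,0,0]], "delta_pos": [[0,0.02,0],[0,0.05,0],[0,0.085,0],[0,0.104,0],[0,0.104,0],[0,0.104,0],[0,0.104,0],[0,0.104,0],[0,0.104,0],[0,0.104,0]], "hand": [0.1,0,0,0,-0.3,-1,-1,-1,-1,-1], "force": 50}}

```text
t: 9.7
tcp_pos: [0.4693, -0.2403, 0.12]
eef_rot: [0.707, -0.02, 0.021, -0.706]
wrist_force: [-0.2, 0.1, 7.1]
grip_width: 0.0056
```

```bash
python3 snap.py 7 scene
python3 - <<'E'
from h import *
import pickle
reg('w6',pickle.load(open('pics/wrist6.pkl','rb')))
print(onz('w6',(322.5,282.5),.152), onz('w6',(323,170),.152))
a=cv2.imread('pics/scene7.png')
cv2.imwrite('pics/m7.png',cv2.resize(a[150:280,220:340],None,fx=4,fy=4,interpolation=2))
E
```

```text
9.7 [ 0.4693 -0.2403  0.12  ] [ 0.7072 -0.0198  0.021  -0.7064] [-0.2  0.1  7.1] 0.0056
[ 0.46783717 -0.25436031  0.152     ] [ 0.47250234 -0.18426514  0.152     ]
```

View pics/m7.png

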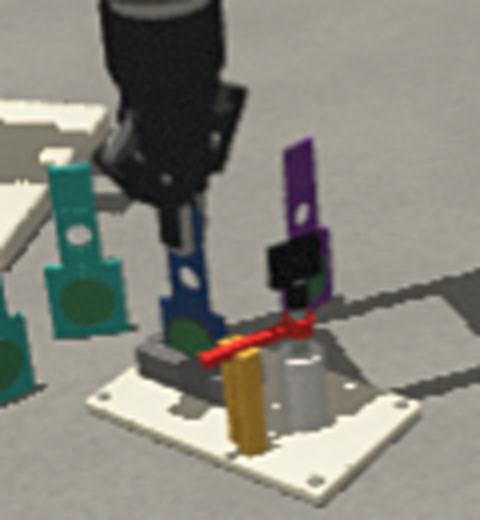

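{"name": "apply_moves", "arguments": {"angular": [[0,0,0],[0,0,0],[0,0,0],[0,0,0],[0,0,0],[0,0,0],[0,0,0],[0,0,0],[0,0,0],[0,0,0]], "delta_pos": [[0,-0.01,0],[0,-0.03,0],[0,-0.055,0],[0,-0.085,0],[0,-0.115,0],[0,-0.14,0],[0,-0.155,0],[0,-0.155,0],[0,-0.155,0],[0,-0.155,0]], "hand": [-1,-1,-1,-1,-1,-1,-1,-1,-1,-1]}}

```text
t: 11.0
tcp_pos: [0.4686, -0.2398, 0.2729]
eef_rot: [-0.707, 0.021, -0.02, 0.707]
wrist_force: [-0.2, 0.1, -2.4]
grip_width: 0.0052
```

```bash
python3 snap.py 8 scene wrist side
python3 - <<'E'
from h import *
a=cv2.imread('pics/scene8.png');b=cv2.imread('pics/side8.png')
m=np.hstack([cv2.resize(a[110:280,210:340],None,fx=3,fy=3,interpolation=2),cv2.resize(b[80:250,290:420],None,fx=3,fy=3,interpolation=2)]);cv2.imwrite('pics/m8.png',m)
E
```

```text
11.0 [ 0.4686 -0.2398  0.2729] [-0.7065  0.021  -0.0201  0.7071] [-0.2  0.1 -2.4] 0.0052
```

View pics/m8.png

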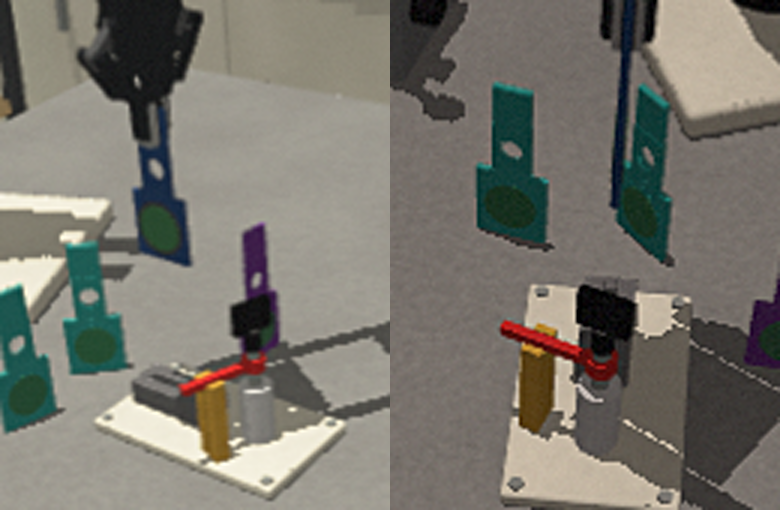

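View pics/wrist8.png

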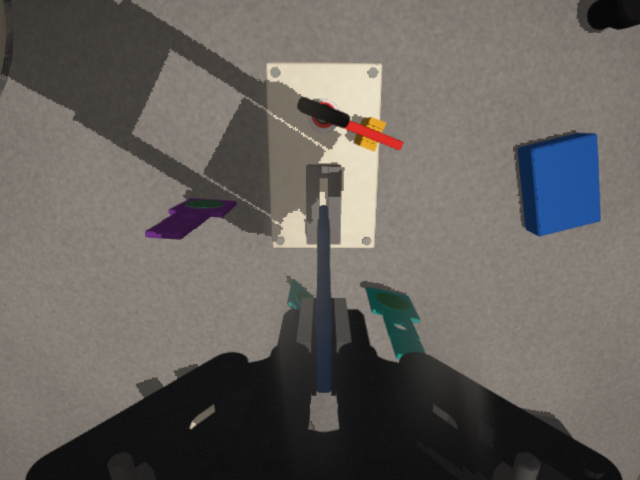

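{"name": "apply_moves", "arguments": {"angular": [[0,0,0],[0,0,0],[0,0,0],[0,0,0],[0,0,0],[0,0,0],[0,0.05,0],[0,0.1,0],[0,0.15,0],[0,0.2,0]], "delta_pos": [[-0.01,-0.01,0.01],[-0.025,-0.015,0.05],[-0.04,-0.015,0.1],[-0.05,-0.015,0.155],[-0.06,-0.015,0.21],[-0.065,-0.015,0.265],[-0.07,-0.01,0.32],[-0.073,-0.005,0.365],[-0.073,0,0.395],[-0.073,0,0.406]], "hand": [-1,-1,-1,-1,-1,-1,-1,-1,-1,-1]}}

```text
t: 12.4
tcp_pos: [0.4184, 0.1713, 0.2741]
eef_rot: [-0.701, 0.091, -0.091, 0.701]
wrist_force: [-0.2, -0.0, -1.5]
grip_width: 0.0051
```

```bash
python3 snap.py 9 wrist side
```

```text
12.4 [0.4184 0.1713 0.2741] [-0.7012  0.0908 -0.0907  0.7013] [-0.2 -0.  -1.5] 0.0051
```

View pics/wrist9.png

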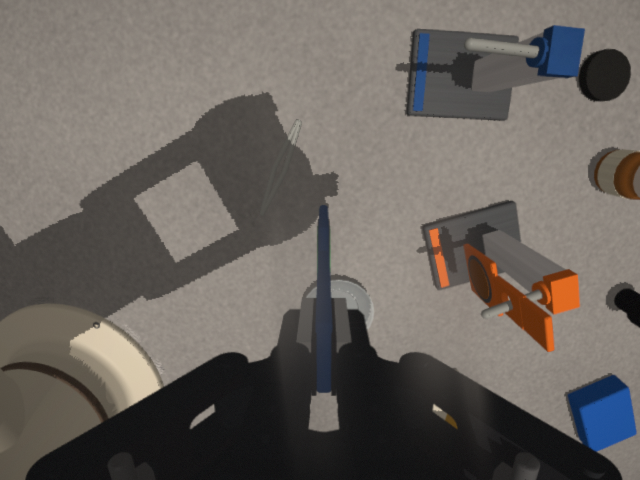

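View pics/side9.png

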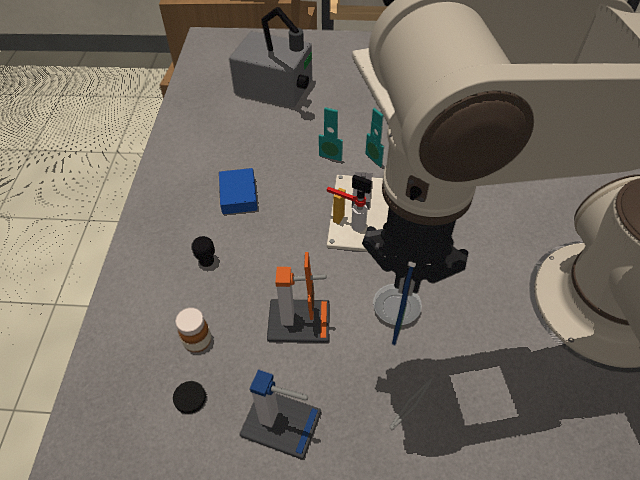

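Run:
```python
from h import *
a=cv2.imread('pics/wrist9.png');b=cv2.imread('pics/side9.png')
crop(a,400,15,600,130,4,'pics/c9w.png'); crop(b,235,365,330,460,6,'pics/c9s.png')
```

```text
(no output)
```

View pics/c9w.png

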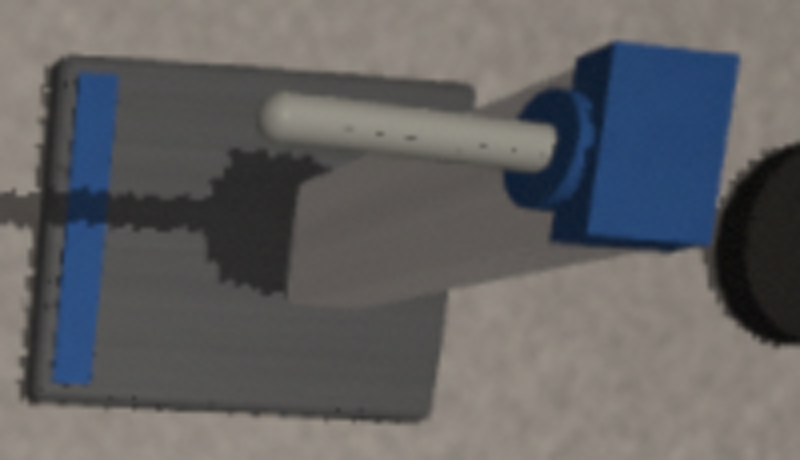

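View pics/c9s.png

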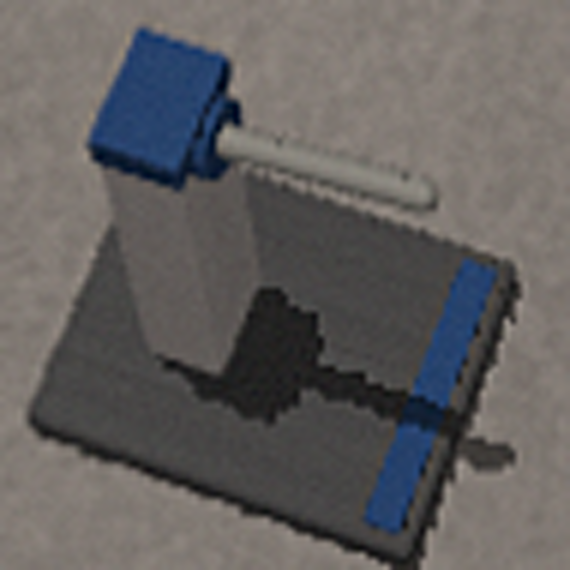

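```bash
cat > peg.py <<'E'
from h import *
import pickle
reg('w9',pickle.load(open('pics/wrist9.pkl','rb')))
c,s=np.cos(.15),np.sin(.15)
tip=(-.060*c,0,.140+.060*s); col=(-.005*c,0,.140+.005*s)
W=[('w9',(466,43.75),tip),('w9',(536.5,52),col)]
D=[('side',(307.4,397.2),tip),('side',(272,388.5),col)]
F=lambda a,b:(a,b)
WF=[('w9',(415.5,29.5),F(-1,1)),('w9',(518.5,36.7),F(1,1)),('w9',(507.5,120),F(1,-1)),('w9',(409,114.5),F(-1,-1))]
DF=[('side',(320.8,408.7),F(-1,-1)),('side',(303.3,457.5),F(-1,1)),('side',(240.3,434.7),F(1,1))]
def P(p,l):
    if len(l)==2: l=(p[3]+l[0]*.055,l[1]*.0425,.012)
    C,Sn=np.cos(p[2]),np.sin(p[2]); return [p[0]+C*l[0]-Sn*l[1],p[1]+Sn*l[0]+C*l[1],l[2]]
for obs in (W+WF,D+DF,W,D,W+WF+D+DF):
    f=lambda p:np.r_[np.concatenate([proj(n,P(p,l))[0]-uv for n,uv,l in obs]),p[3]*1e-3]
    r=least_squares(f,[.6,.27,-.2,0],x_scale=[.1,.1,.1,.1]); print(r.x.round(4),r.fun[:-1].reshape(-1,2).round(1).tolist()); print('  tip',np.round(P(r.x,tip),4))
E
python3 peg.py
python3 - <<'E'
from h import *
import sys
E
```

```text
[ 0.6028  0.2605 -0.288  -0.0102] [[0.1, 0.5], [-0.2, 0.5], [-0.9, -1.7], [1.8, -1.3], [0.9, 0.8], [-1.6, 1.0]]
  tip [0.5459 0.2773 0.149 ]
[ 0.6004  0.2606 -0.2781 -0.0101] [[0.2, 0.5], [-0.2, -0.5], [1.0, -0.7], [0.5, 0.4], [-1.5, 0.1]]
  tip [0.5433 0.2769 0.149 ]
[ 0.6029  0.2608 -0.2873  0.    ] [[0.1, 0.0], [-0.1, -0.0]]
  tip [0.546  0.2776 0.149 ]
[ 0.6005  0.2613 -0.2574  0.    ] [[0.3, 0.1], [-0.3, -0.1]]
  tip [0.5432 0.2764 0.149 ]
[ 0.6023  0.2605 -0.2848 -0.0103] [[-0.6, 0.9], [-0.8, 0.6], [-1.6, -1.4], [1.2, -1.4], [0.5, 0.7], [-2.0, 1.3], [-1.3, 0.6], [-1.5, -0.6], [-0.0, -0.5], [-0.9, 0.5], [-2.7, -0.2]]
  tip [0.5454 0.2772 0.149 ]
```

{"name": "apply_moves", "arguments": {"angular": [[0,0.027,0],[0,0.027,0],[0,0.027,0],[0,0.027,0],[0,0.027,0],[0,0.027,0],[0,0.027,0],[0,0.027,0],[0,0.027,0],[0,0.027,0]], "delta_pos": [[0,0,0.03],[0.005,0.01,0.07],[0.02,0.03,0.105],[0.04,0.055,0.128],[0.055,0.08,0.1346],[0.062,0.096,0.1346],[0.062,0.096,0.1346],[0.062,0.096,0.1346],[0.062,0.096,0.1346],[0.062,0.096,0.1346]], "hand": [-1,-1,-1,-1,-1,-1,-1,-1,-1,-1]}}

```text
t: 13.75
tcp_pos: [0.5137, 0.284, 0.1785]
eef_rot: [-0.7, 0.1, -0.101, 0.7]
wrist_force: [0.8, 0.2, -2.0]
grip_width: 0.005
```

```bash
python3 snap.py 10 wrist side scene
python3 - <<'E'
from h import *
a=cv2.imread('pics/scene10.png');b=cv2.imread('pics/side10.png')
m=np.hstack([cv2.resize(a[225:365,400:490],None,fx=4,fy=4,interpolation=2),cv2.resize(b[330:470,240:340],None,fx=4,fy=4,interpolation=2)]);cv2.imwrite('pics/m10.png',m)
E
```

```text
13.75 [0.5137 0.284  0.1785] [-0.6998  0.1001 -0.1006  0.7001] [ 0.8  0.2 -2. ] 0.005
```

View pics/m10.png

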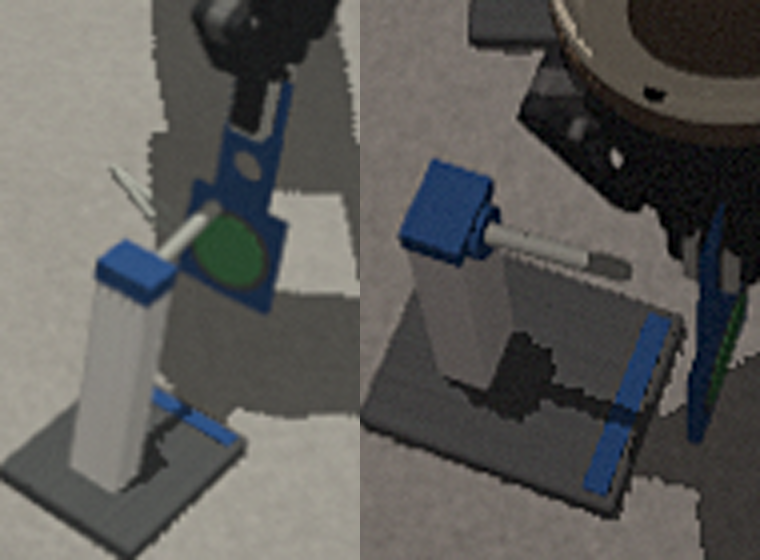

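View pics/wrist10.png

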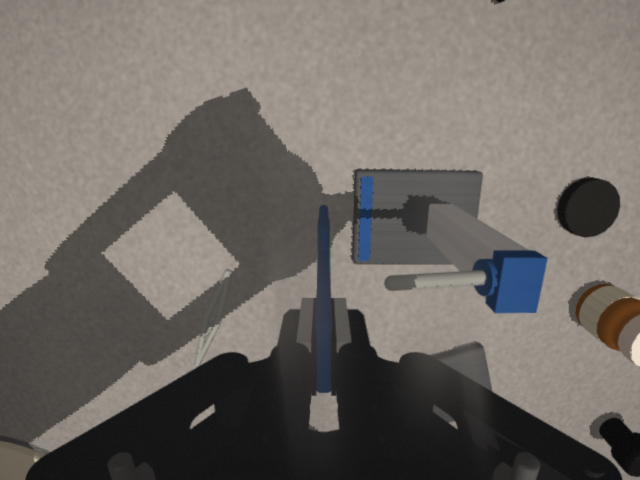

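Run:
```python
from h import *
import pickle
reg('w10',pickle.load(open('pics/wrist10.pkl','rb')))
print('eye pred scene',proj('scene',[.514,.285,.1545]), 'tip scene',proj('scene',[.5455,.277,.149]),proj('side',[.5455,.277,.149]))
print('w10 tip',onz('w10',(386,283),.149),'collar',onz('w10',(482,278),.1407), proj('w10',[.5455,.277,.149]))
for z in (.152,.155,.158): print('eye on plane', )
# intersect scene ray of eye with paddle plane (normal yaw -.284 through tcp)
p,d=ray('scene',(462,266)); n=np.array([np.cos(.284),-np.sin(.284),0]); t=n@(np.array([.5137,.284,.15])-p)/(n@d); print('eye',p+t*d)
a=cv2.imread('pics/scene10.png'); crop(a,445,240,485,290,12,'pics/c10e.png')
a=cv2.imread('pics/wrist10.png'); crop(a,350,240,560,320,3.8,'pics/c10w.png')
```

```text
eye pred scene [[460.84750696 266.54589877]] tip scene [[452.27387644 275.99508687]] [[306.00561939 397.63130806]]
w10 tip [0.54594087 0.27829517 0.149     ] collar [0.59723175 0.26227032 0.1407    ] [[385.73800329 285.44762468]]
eye on plane
eye on plane
eye on plane
eye [0.51461454 0.28713316 0.15704661]
```

View pics/c10e.png

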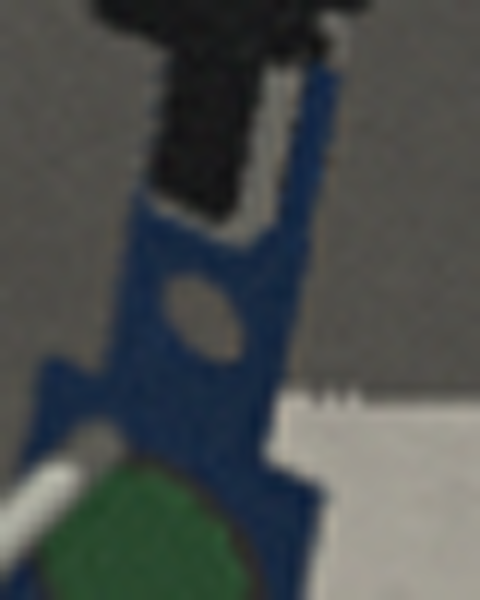

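View pics/c10w.png

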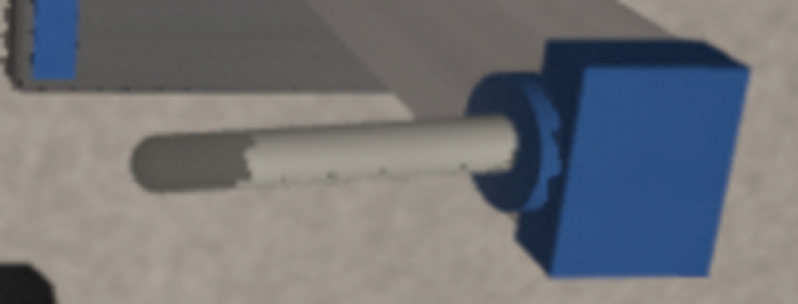

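{"name": "apply_moves", "arguments": {"angular": [[0,0,0],[0,0,0],[0,0,0],[0,0,0],[0,0,0],[0,0,0],[0,0,0],[0,0,0],[0,0,0],[0,0,0]], "delta_pos": [[0,0.001,0.0015],[0.005,0.0018,0.0015],[0.012,0.0028,0.0015],[0.02,0.004,0.0015],[0.028,0.0052,0.0015],[0.036,0.0064,0.0015],[0.042,0.0073,0.0015],[0.045,0.0077,0.0015],[0.045,0.0077,0.0015],[0.045,0.0077,0.0015]], "hand": [-1,-1,-1,-1,-1,-1,-1,-1,-1,-1]}}

```text
t: 15.15
tcp_pos: [0.5572, 0.2728, 0.1701]
eef_rot: [-0.7, 0.1, -0.1, 0.7]
wrist_force: [-0.2, 0.4, -1.9]
grip_width: 0.0056
```

```bash
python3 snap.py 11 wrist side scene
python3 - <<'E'
from h import *
a=cv2.imread('pics/scene11.png');b=cv2.imread('pics/side11.png')
m=np.hstack([cv2.resize(a[225:345,405:485],None,fx=5,fy=5,interpolation=2),cv2.resize(b[350:470,240:320],None,fx=5,fy=5,interpolation=2)]);cv2.imwrite('pics/m11.png',m)
E
```

```text
15.15 [0.5572 0.2728 0.1701] [-0.6999  0.1004 -0.1003  0.7   ] [-0.2  0.4 -1.9] 0.0056
```

View pics/m11.png

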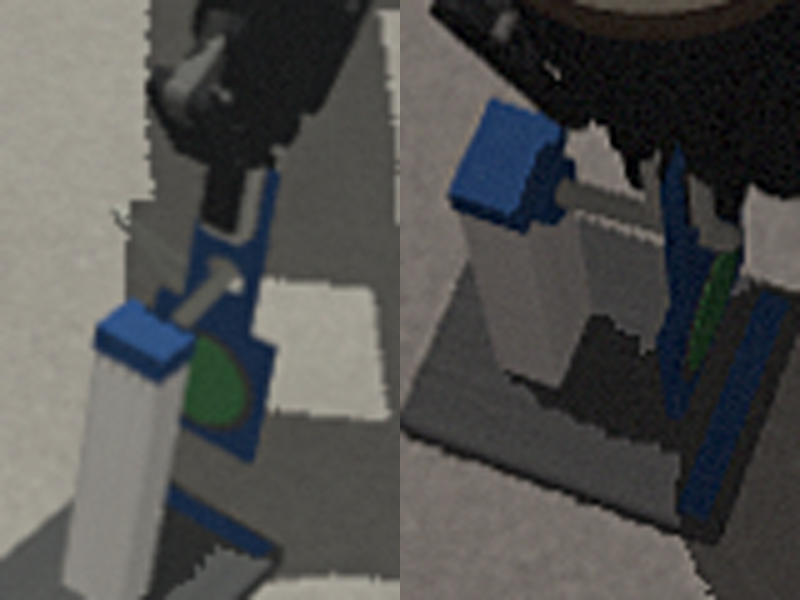

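View pics/wrist11.png

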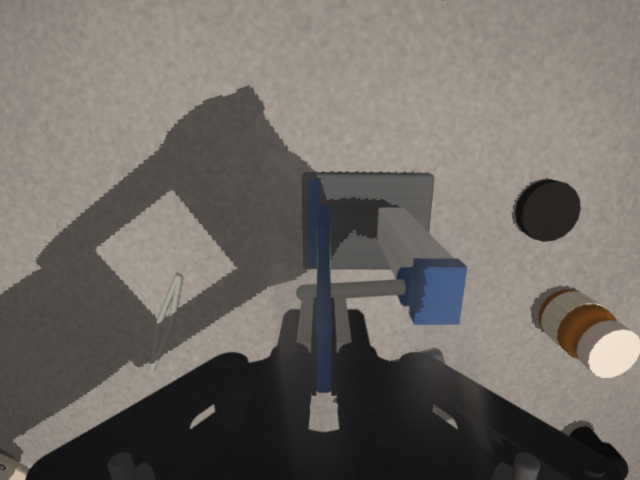

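{"name": "apply_moves", "arguments": {"angular": [[0,0,0],[0,0,0],[0,0,0],[0,0,0],[0,0,0],[0,0,0],[0,0,0],[0,0,0],[0,0,0],[0,0,0]], "delta_pos": [[0.006,0.001,0],[0.013,0.002,0],[0.02,0.003,0],[0.02,0.003,0],[0.02,0.0045,0],[0.02,0.006,0],[0.02,0.007,0],[0.02,0.008,0],[0.02,0.008,0],[0.02,0.008,0]], "hand": [-1,-1,-1,-1,-1,-1,-1,-1,-1,-1]}}

```text
t: 16.55
tcp_pos: [0.5766, 0.2672, 0.1627]
eef_rot: [-0.7, 0.1, -0.101, 0.7]
wrist_force: [-1.6, -0.8, 4.2]
grip_width: 0.0052
```

```bash
python3 snap.py 12 wrist side scene
python3 - <<'E'
from h import *
a=cv2.imread('pics/scene12.png');b=cv2.imread('pics/side12.png')
m=np.hstack([cv2.resize(a[225:345,405:485],None,fx=5,fy=5,interpolation=2),cv2.resize(b[350:470,240:320],None,fx=5,fy=5,interpolation=2)]);cv2.imwrite('pics/m12.png',m)
E
```

```text
16.55 [0.5766 0.2672 0.1627] [-0.6998  0.1002 -0.1006  0.7001] [-1.6 -0.8  4.2] 0.0052
```

View pics/m12.png

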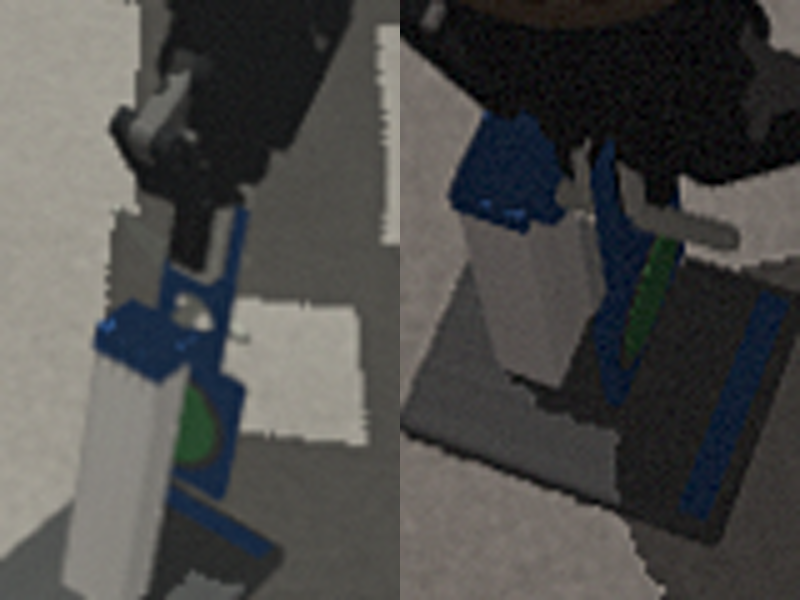

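{"name": "apply_moves", "arguments": {"angular": [[0,0,0],[0,0,0],[0,0,0],[0,0,0],[0,0,0],[0,0,0],[0,0,0],[0,0,0],[0,0,0],[0,0,0]], "delta_pos": [[0,-0.0005,0],[0,-0.001,0],[0,-0.001,0],[0,-0.001,0],[0,-0.001,0],[0,-0.001,0],[0,-0.001,0],[0,-0.001,0],[0,-0.001,0],[0,-0.001,0]], "hand": [-1,-1,-0.85,-0.7,-0.5,-0.4,-0.3,-0.3,-0.3,-0.3]}}

```text
t: 17.95
tcp_pos: [0.5766, 0.2671, 0.1631]
eef_rot: [-0.7, 0.1, -0.1, 0.7]
wrist_force: [-0.6, 0.1, 0.1]
grip_width: 0.0296
```

```bash
python3 snap.py 13 wrist side scene
python3 - <<'E'
from h import *
a=cv2.imread('pics/scene13.png');b=cv2.imread('pics/side13.png')
m=np.hstack([cv2.resize(a[225:345,405:485],None,fx=5,fy=5,interpolation=2),cv2.resize(b[350:470,240:320],None,fx=5,fy=5,interpolation=2)]);cv2.imwrite('pics/m13.png',m)
E
```

```text
17.95 [0.5766 0.2671 0.1631] [-0.6999  0.1005 -0.1004  0.6999] [-0.6  0.1  0.1] 0.0296
```

View pics/m13.png

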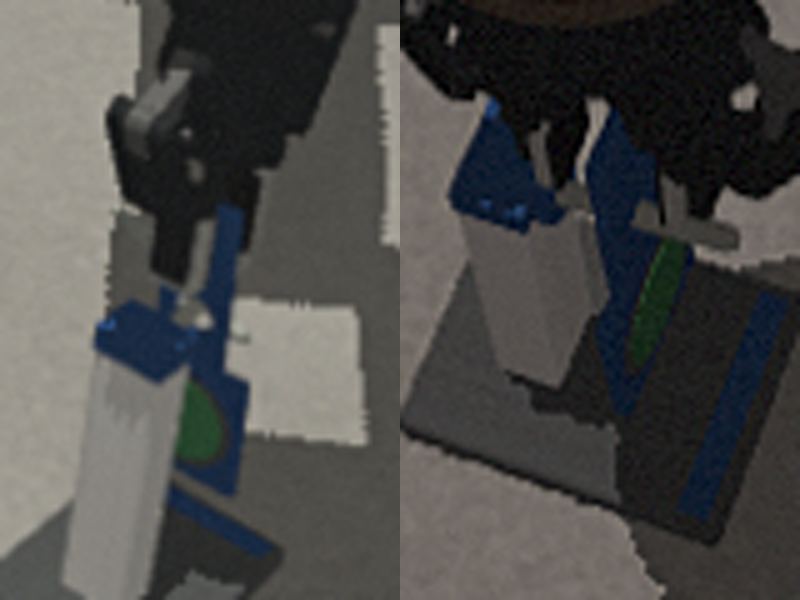

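View pics/wrist13.png

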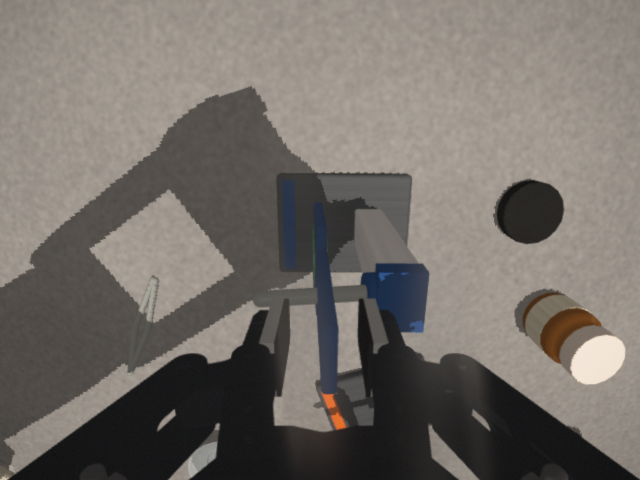

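{"name": "apply_moves", "arguments": {"angular": [[0,0,0],[0,0,0],[0,0,0],[0,0,0],[0,0,0],[0,0,0],[0,0,0],[0,0,0],[0,0,0],[0,0,0]], "delta_pos": [[0,-0.001,0],[0,-0.002,0],[0,-0.01,0],[0,-0.025,0],[0,-0.045,0],[0,-0.07,0],[0,-0.1,0],[0,-0.14,0],[0,-0.17,0],[0,-0.17,0]], "hand": [-0.1,0.1,0.2,0.2,0.2,0.2,0.2,0.2,0.2,0.2]}}

```text
t: 19.35
tcp_pos: [0.5769, 0.2672, 0.3368]
eef_rot: [-0.699, 0.099, -0.102, 0.701]
wrist_force: [0.3, 0.2, -0.2]
grip_width: 0.0511
```

{"name": "apply_moves", "arguments": {"angular": [[0,0,0],[0,0,0],[0,0,0],[0,0,0],[0,0,0],[0,0,0],[0,0,0],[0,0,0],[0,0,0],[0,0,0]], "delta_pos": [[-0.02,-0.01,0],[-0.06,-0.02,-0.01],[-0.1,-0.02,-0.02],[-0.12,-0.02,-0.04],[-0.12,-0.02,-0.04],[-0.12,-0.02,-0.04],[-0.12,-0.02,-0.04],[-0.12,-0.02,-0.04],[-0.12,-0.02,-0.04],[-0.12,-0.02,-0.04]], "hand": [0.2,0.2,0.2,0.2,0.2,0.2,0.2,0.2,0.2,0.2]}}

```text
t: 20.6
tcp_pos: [0.4503, 0.2625, 0.353]
eef_rot: [0.7, -0.101, 0.1, -0.7]
wrist_force: [1.1, -0.3, -0.1]
grip_width: 0.0513
```

```bash
python3 snap.py 14 wrist side scene
python3 - <<'E'
from h import *
a=cv2.imread('pics/scene14.png');b=cv2.imread('pics/side14.png')
m=np.hstack([cv2.resize(a[225:365,395:485],None,fx=4,fy=4,interpolation=2),cv2.resize(b[330:470,230:330],None,fx=4,fy=4,interpolation=2)]);cv2.imwrite('pics/m14.png',m)
E
```

```text
20.6 [0.4503 0.2625 0.353 ] [ 0.7    -0.1005  0.1003 -0.6999] [ 1.1 -0.3 -0.1] 0.0513
```

View pics/m14.png

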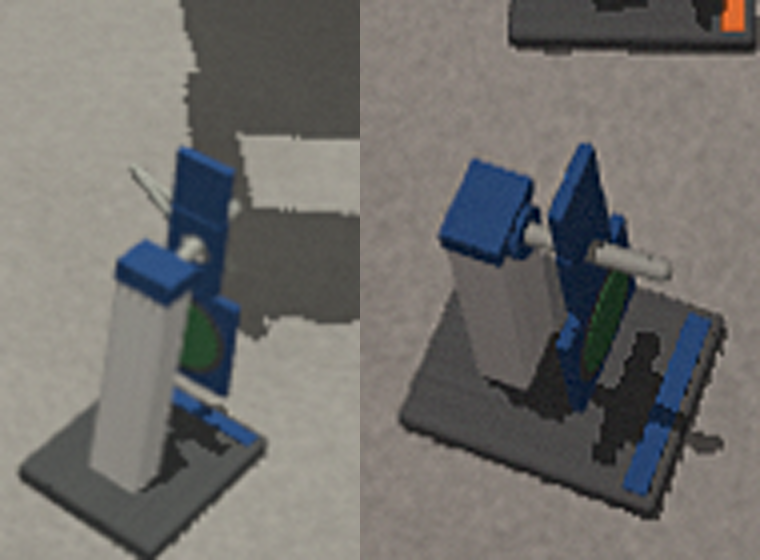

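View pics/side14.png

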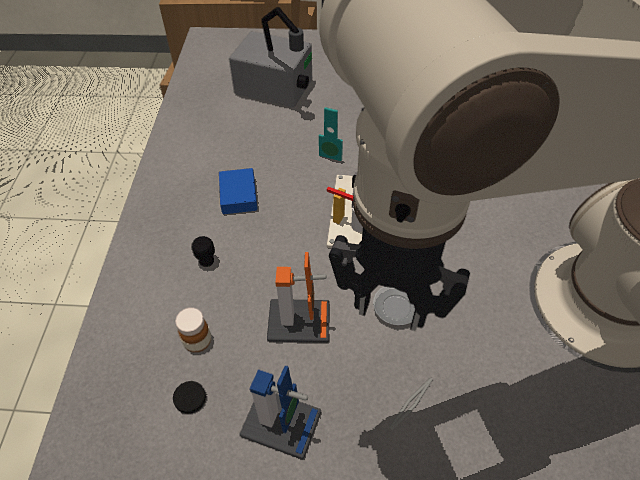

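View pics/wrist14.png

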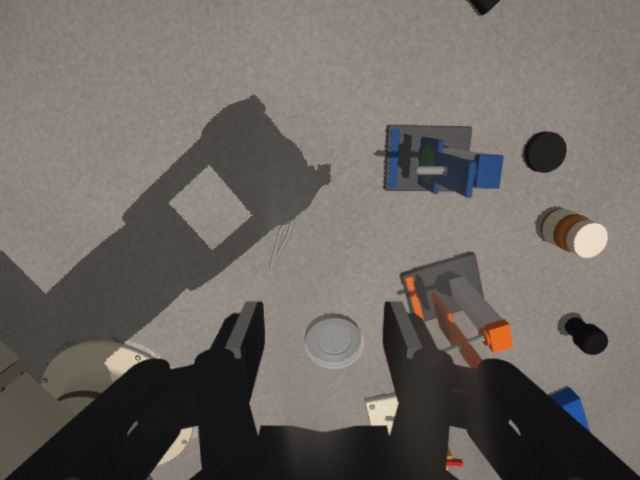

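View pics/scene14.png

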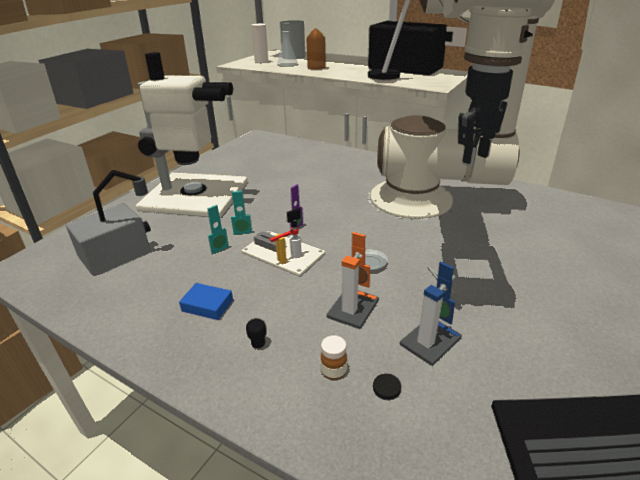

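{"name": "apply_moves", "arguments": {"angular": [[0,0,0],[0,0,0],[0,0,0],[0,0,0],[0,0,0],[0,0,0],[0,0,0],[0,0,0],[0,0,0],[0,0,0]], "delta_pos": [[0,0,0],[0,0,0],[0,0,0],[0,0,0],[0,0,0],[0,0,0],[0,0,0],[0,0,0],[0,0,0],[0,0,0]], "hand": [0.2,0.2,0.2,0.2,0.2,0.2,0.2,0.2,0.2,0.2]}}

```text
t: 22.0
tcp_pos: [0.4502, 0.2625, 0.3531]
eef_rot: [0.7, -0.1, 0.1, -0.7]
wrist_force: [-0.1, 0.3, 0.4]
grip_width: 0.0511
```

```bash
python3 snap.py 15 side scene
python3 - <<'E'
from h import *
for n in('scene','side'):
    a,b=[cv2.imread(f'pics/{n}{k}.png').astype(int) for k in(14,15)]
    r=(slice(225,365),slice(395,485)) if n=='scene' else (slice(330,470),slice(230,330))
    print(n,np.abs(a-b)[r].max(),np.abs(a-b).max())
    q=cv2.imread(f'pics/{n}0.png').astype(int)
# tilt from side+scene: top-left/right tab corners and bottom edge corners
a=cv2.imread('pics/scene15.png');b=cv2.imread('pics/side15.png')
m=np.hstack([cv2.resize(a[255:335,425:465],None,fx=7,fy=7,interpolation=2),cv2.resize(b[360:440,260:310],None,fx=7,fy=7,interpolation=2)]);cv2.imwrite('pics/m15.png',m)
cv2.imwrite('pics/k15.png',cv2.resize(a[190:280,230:340],None,fx=5,fy=5,interpolation=2))
E
```

```text
22.0 [0.4502 0.2625 0.3531] [ 0.6999 -0.1004  0.1004 -0.6999] [-0.1  0.3  0.4] 0.0511
scene 56 61
side 26 107
```

View pics/m15.png

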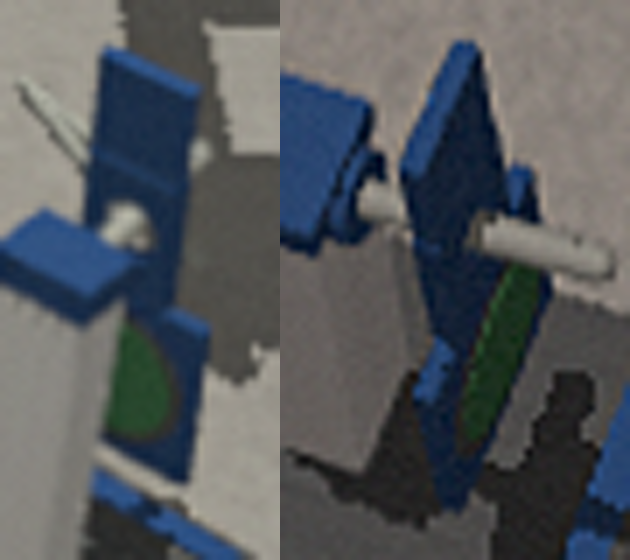

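View pics/k15.png

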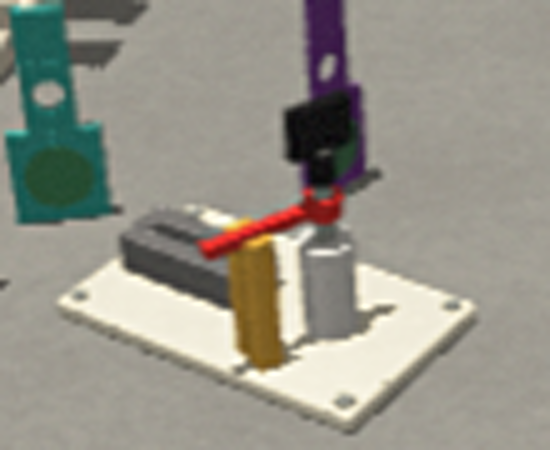

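Run:
```python
from h import *
A=tri([('scene',(453.6,268.1)),('side',(277.9,383.6))]);B=tri([('scene',(440,261.9)),('side',(286.4,366))]);C=tri([('scene',(451.7,324)),('side',(285,432.9))])
print(A,B,C)
a,b,c=A[0],B[0],C[0]; w=(a-b)/np.linalg.norm(a-b); top=(a+b)/2; bot=c-w*.028; z=top-bot; print(np.linalg.norm(z),z/np.linalg.norm(z),'tilt',np.arccos(z[2]/np.linalg.norm(z)),'eye',bot+z*84/140)
for n in('scene','side'):
    d=[cv2.imread(f'pics/{n}{k}.png').astype(int) for k in(14,15)]; e=np.abs(d[0]-d[1]).max(2)>25; ys,xs=np.nonzero(e); print(n,e.sum(),list(zip(xs,ys))[:20])
```

```text
(array([0.58162097, 0.28036774, 0.19638462]), np.float64(1.2086066346200823)) (array([0.57282696, 0.25278735, 0.19437496]), np.float64(0.5799813918860082)) (array([0.57838975, 0.29800496, 0.05646272]), np.float64(0.8055968357390952))
0.14112844018121054 [ 0.05186539 -0.03411573  0.99807119] tilt 0.062119745187809085 eye [0.57429609 0.26850342 0.1390373 ]
scene 8 [(np.int64(489), np.int64(50)), (np.int64(512), np.int64(52)), (np.int64(467), np.int64(74)), (np.int64(517), np.int64(144)), (np.int64(505), np.int64(188)), (np.int64(521), np.int64(210)), (np.int64(470), np.int64(259)), (np.int64(511), np.int64(308))]
side 265 [(np.int64(486), np.int64(0)), (np.int64(583), np.int64(0)), (np.int64(487), np.int64(1)), (np.int64(488), np.int64(2)), (np.int64(323), np.int64(3)), (np.int64(489), np.int64(3)), (np.int64(634), np.int64(3)), (np.int64(490), np.int64(4)), (np.int64(633), np.int64(4)), (np.int64(634), np.int64(4)), (np.int64(491), np.int64(5)), (np.int64(633), np.int64(5)), (np.int64(582), np.int64(6)), (np.int64(633), np.int64(6)), (np.int64(637), np.int64(7)), (np.int64(322), np.int64(8)), (np.int64(637), np.int64(8)), (np.int64(574), np.int64(24)), (np.int64(574), np.int64(25)), (np.int64(513), np.int64(26))]
```

Tilt is about 0.06 rad, the eye is about 29 mm from the root, the paddle is at rest and the keeper is parked. I'm handing it in.

```bash
python3 -c "
from rig import close_job
print(close_job())"
```

```text
the job is handed in; nothing more can be done
None
```

The blue filter paddle is hanging by its eye on the blue-collared peg, and the keeper is still parked in the rest notch. I handed the job in at about 22 s of the 58 s allowed; it gave no verdict.

**What I did:**
- **Keeper:** I gripped the knob, pulled it up about 20 mm and turned it 1.22 rad anticlockwise. I lowered the arm into the yellow notch and let go.
- **Paddle:** I lifted the blue paddle out of the dock, slid its eye over the peg tip, lowered it until it touched the peg, released it and backed the arm off.

**Last checks, from the camera images:**
- **Paddle position:** it is tilted about 0.06 rad, with the eye about 29 mm from the peg's root.
- **At rest:** two sets of pictures 1.4 s apart showed no movement of the paddle.
- **Keeper:** the red arm was still lying in the notch.
- **Other things:** by eye, the orange paddle and the loose things looked where they started. I did not measure their displacement.

**Mismatches:**
- **Camera positions:** the side and wrist cameras disagreed by 2–3 mm on where the dock and peg are. I relied mainly on the wrist camera, which gave enough clearance.
- **Knob grip:** while I held the knob there was a sideways force of 9–11 N, probably from gripping it slightly off-centre. It vanished when I let go.

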